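# Fill the budgie cage's slide-in feeding trays

## Robot

A 6-joint arm with a two-finger parallel gripper is mounted at the origin on the work surface. World frame = base frame: x ahead of the robot, y to its left, z up, the work surface at z = 0. Lengths are in mm, angles in rad, forces in N, time in s.
With the tool pointing down it reaches from about 325 to 775 mm from the base axis. Payload 5.5 kg.
Tool frame: the origin (TCP) lies midway between the tips of the shut fingers; the grasp point (between the pads) lies 19 mm behind it; z points along the fingers, y is the line along which they close (so a half turn about z gives the same grasp; the last joint's range is limited). The gripper opens to 88 mm and grips with 3 to 60 N. Pads are 20 mm wide; open, the fingers measure 115 mm over their backs; the gripper's body (75 mm by 178 mm) begins 61 mm behind the grasp point.
Start: joints at [1.204, 0.091, 1.231, -0, 1.82, -0.057], TCP at [182.925, 571.45, 222.631] pointing down, gripper open.
Joint ranges: [-2.87, 2.87], [-0.86, 2.18], [0.17, 2.46], [-1.51, 4.65], [0.06, 2.69], [-2.65, 2.65]. Speed limits (rad/s): [2.57, 2.57, 3.01, 3.14, 3.14, 3.14].

## Interface

Orientations are given as a 3x3 rotation matrix whose columns are the frame's x, y, z axes.
In Python, from bench import arm gives the robot as it stands. The module is installed in compiled form; this text tells all that it offers.
- The arm moves only by the tool step_arm, never from a script. Its argument "deltas" is one flat list of numbers, 5 for each row, row after row: the shift along the world's x, y, z in m, then the turn about the world's z in degrees, then the opening, from 0 (shut) to 1 (fully open). In form: [tx, ty, tz, twist, grip, tx, ty, tz, twist, grip, ...]. A call has 1 to 10 rows; each row shifts and turns the commanded pose from where the row before left it; what a row does not reach is not made up. A row lasts 1/10 s, in which the tool goes at most 50 mm and 8.59 degrees, less where a joint would pass 70% of its speed; a pose out of reach is approached as far as the arm can. A call is refused whole if a number of a shift passes 0.05 or a number of a turn 8.59, either way. A call with a gripper value outside its range is refused whole. The fingers move at their own pace and stop on an object; "force" is the grip in N (left out, the last holds). Time passes only in rows, so rows that do not move let the fingers close. It gives the time, the measured TCP pose, the force, the opening and the grip force at its end, in the units of the state.
- arm.sense(): the state, without advancing time (a new reading comes with each control period).
- arm.grab_frame(name): name is "scene" or "top" or "wrist"; returns a dict with "color" (480x640x3 uint8, blue, green, red), "z_map" (480x640 float32, mm along the optical axis (not along the pixel's ray), 0 where there is no reading), "fx", "fy", "cx", "cy" (pixels), "camera_from_world" (4x4, takes a point from world to camera coordinates); the wrist camera has in their place "hand_eye" (4x4, takes a point from camera to tool coordinates, whose origin is the TCP and whose axes are the flange's). Camera axes: x right, y down, z forward; pixel columns grow to the right and rows downward; lengths in mm; the calibration is good to about 2 mm. A picture is of the moment at which its call begins: read the wrist's pose just before it.
- arm.hand_in(): hands the job in; it is judged then, once.
The state is a dict: "clock": time; "joint_pos": joint angles; "qvel": joint speeds; "effort": joint torques, N m; "ee_pos": TCP position; "orientation": TCP orientation; "wrist_force": force on the tool from outside, world axes, zero at the start; "ft_torque": the same for the moment, N m; "opening": finger opening in mm; "gripper_force": force on a finger pad.
Only numpy, scipy, OpenCV 4.12 (cv2) and the standard library are available. Lean on these libraries where they do the work, as an engineer would, in place of code of your own. Each camera call takes 0.05 s, during which the arm holds its last target. There are 200 camera calls.

## Task

Feed the budgies: draw the two green trays out from under the cage's clear porch, lay every round seed cake flat in the tray with the round handle and every bar-shaped seed cake flat in the tray with the rectangular handle, each resting on the tray floor, then slide both trays back under the porch until they are fully home. The seed cakes are brittle, so pinch them only lightly, and leave the dish, toy and perch where they are.

Things in the scene. Friction and masses are not known exactly. Their poses are not given: they have to be found in the camera images.
- cage: Fixed wire budgie cage (340 mm wide, 300 mm high) behind a low clear feeding porch. Origin: on the table, middle of the porch's front edge; +x points in under the porch. Porch roof: underside 32 mm, top 38 mm up, y from -93 to 93 mm, x from 0 to 140 mm, where the cage proper begins. Under it two straight lanes, 84 mm wide, 6 mm wall between them, back stop at x = 131.5 mm.
- lane_a (a point): Mouth of one lane: on the table at the porch's front edge, midway between the lane's walls (cage frame y = +45 mm). x points in along the lane. Either tray fits either lane.
- lane_b (a point): Mouth of the other lane (cage frame y = -45 mm), likewise.
- tray_round: Loose green tray with a ROUND handle, in one lane; 130 (x) x 76 mm, walls 12 mm high, 3 mm thick, floor 3 mm; three round marks in it. Origin: centre of underside. Handle outside its -x end: upright disc 46 mm across, 10 mm thick in y, centre x = -88, y = 0, top z = 52 mm; pinch across y from above. Fully home its origin is at x = 66 mm in the cage frame, front wall flush with the porch edge.
- tray_bar: Loose green tray of the same size and layout, in the other lane, with a RECTANGULAR upright handle outside its -x end: x = -111 to -65 mm, 10 mm thick in y, top z = 52 mm; two oblong marks on its floor. Origin: centre of underside. Fully home as for tray_round. 0.1 to 0.17 kg.
- round1: Round seed cake, a disc 30 mm across and 20 mm high lying flat on the table; 10 to 25 g. Brittle, tan: pinch with no more than about 8 N per finger. Origin: its centre, z its axis. May be absent.
- round2: Round seed cake, a disc 30 mm across and 20 mm high lying flat on the table; 10 to 25 g. Brittle, tan: pinch with no more than about 8 N per finger. Origin: its centre, z its axis. May be absent.
- round3: Round seed cake, a disc 30 mm across and 20 mm high lying flat on the table; 10 to 25 g. Brittle, tan: pinch with no more than about 8 N per finger. Origin: its centre, z its axis. May be absent.
- bar1: Bar-shaped seed cake, 52 mm long (x), 20 mm wide, 20 mm high; 15 to 35 g. Brittle, tan: pinch with no more than about 8 N per finger. Origin: its centre. May be absent.
- bar2: Bar-shaped seed cake, 52 mm long (x), 20 mm wide, 20 mm high; 15 to 35 g. Brittle, tan: pinch with no more than about 8 N per finger. Origin: its centre. May be absent.
- dish: Bystander: loose white ceramic dish, 100 mm across, 35 mm high; origin at the centre of its underside.
- toy: Bystander: loose blue hard silicone toy, 52 mm across, 48 mm high; origin at the centre of its underside.
- perch: Bystander: loose bamboo perch lying beyond the seed cakes, 172 mm long (y), with 28 mm square end blocks; origin at the middle of its underside.
Mind the look-alikes: they are no part of the job. Leave any pink look-alike of the round3 alone. Leave any pink look-alike of the round1 alone.

How it is judged (in metres and radians):
On the way, in this order (a step that is already met when the one before it is completed fails the run):
1. a tray has been drawn out from under the porch (x of any of tray_round, tray_bar in the frame of cage below -0.02 m), for 0.2 s.
2. every seed cake present lies in the tray for its shape (x of round1 in the frame of tray_round between -0.062 and 0.062 m and y of round1 in the frame of tray_round between -0.036 and 0.036 m and z of round1 in the frame of tray_round between 0.006 and 0.0165 m and x of round2 in the frame of tray_round between -0.062 and 0.062 m and y of round2 in the frame of tray_round between -0.036 and 0.036 m and z of round2 in the frame of tray_round between 0.006 and 0.0165 m and x of round3 in the frame of tray_round between -0.062 and 0.062 m and y of round3 in the frame of tray_round between -0.036 and 0.036 m and z of round3 in the frame of tray_round between 0.006 and 0.0165 m and x of bar1 in the frame of tray_bar between -0.062 and 0.062 m and y of bar1 in the frame of tray_bar between -0.036 and 0.036 m and z of bar1 in the frame of tray_bar between 0.006 and 0.0165 m and x of bar2 in the frame of tray_bar between -0.062 and 0.062 m and y of bar2 in the frame of tray_bar between -0.036 and 0.036 m and z of bar2 in the frame of tray_bar between 0.006 and 0.0165 m), for 0.2 s.
At the end, for the whole second after the job is handed in: Every round seed cake present lies on the floor of the round-handled tray and every bar on the floor of the rectangular-handled tray (centre within the walls, not stacked); both trays stand flat in the porch's lanes, within about 8 mm of the back stop, at rest and released (all of step 2 and x of each of tray_round, tray_bar in the frame of cage above 0.058 m and y of tray_round in the frame of cage between -0.052 and 0.052 m and z of each of tray_round, tray_bar in the frame of cage below 0.006 m and angle between the x axis of each of tray_round, tray_bar and the x axis of cage, either way round below 0.12 rad and linear speed of each of tray_round, tray_bar below 0.02 m/s and y of tray_bar in the frame of cage between -0.052 and 0.052 m); the robot touches nothing.
It fails at once if a brittle seed cake is squeezed or pressed hard by the fingers (contact force between the fingers and round1 above 25 N or contact force between the fingers and round2 above 25 N or contact force between the fingers and round3 above 25 N or contact force between the fingers and bar1 above 25 N or contact force between the fingers and bar2 above 25 N).
It fails at once if the dish, toy or perch is pushed more than 30 mm (distance of any of dish, toy, perch from where it was at the start of the episode above 0.03 m).
Of round1, round2, round3 only 2 to 3 are there at a start; the rules pass over those that are not, and their reading is None.
Of bar1, bar2 only 1 to 2 are there at a start; the rules pass over those that are not, and their reading is None.
At some moment in a run one of round1, round2, round3, bar1, bar2 may be knocked a few centimetres aside while the robot is not near it.
Once in a run the grip may slacken for a moment while it holds something.
It also fails if it takes over 208 s, if anything falls off the work surface, if the arm or the gripper's body presses on something with over 40 N, if the wrist force passes 120 N, or if a joint passes its speed limit or range.

## Working session

There is one attempt and no reset: what is moved stays moved. The work goes in short steps, Python scripts to look and compute and a tool call to move; the robot and the scene stay as the last step left them, time stands still between calls to the robot, and variables do not carry over. Pictures are saved under pics/ and viewed, at most 14 in all, crops included, and the job is handed in when it is done.

Besides the shell and the picture viewer there is one more tool, called after "Call:" in YAML: its name, and indented under it one key for each argument. step_arm: Moves the arm, as the interface text tells. Its arguments: {"type":"object","properties":{"deltas":{"type":"array"},"force":{"type":"number"}},"required":["deltas"]}

```bash
mkdir -p pics
cat > h.py <<'E'
import numpy as np, cv2
from bench import arm
def pts(f):
    z=f["z_map"]; v,u=np.indices(z.shape)
    P=np.stack([(u-f["cx"])/f["fx"]*z,(v-f["cy"])/f["fy"]*z,z,np.ones_like(z)],-1)
    T=np.linalg.inv(f["camera_from_world"]) if "camera_from_world" in f else f["T"]
    W=P@T.T
    W[z==0]=np.nan
    return W[...,:3]
def ray(f,u,v,h):
    T=np.linalg.inv(f["camera_from_world"]) if "camera_from_world" in f else f["T"]
    d=T[:3,:3]@np.array([(u-f["cx"])/f["fx"],(v-f["cy"])/f["fy"],1]); o=T[:3,3]
    return o+d*(h-o[2])/d[2]
def grab(n):
    s=arm.sense(); f=arm.grab_frame(n)
    if n=="wrist":
        E=np.eye(4); E[:3,:3]=np.array(s["orientation"]); E[:3,3]=s["ee_pos"]; f["T"]=E@f["hand_eye"]
    return f
E
python3 - <<'E'
from h import *
print(arm.sense())
for n in("top","scene"):
    f=grab(n); cv2.imwrite(f"pics/{n}0.png",f["color"]); np.savez(f"{n}0.npz",**f); print(n,f["fx"],np.linalg.inv(f["camera_from_world"]).round(2).tolist())
E
```

```text
{'clock': 0.0, 'joint_pos': array([ 1.20430894e+00,  9.18039376e-02,  1.23188453e+00, -7.04351956e-06,
        1.81982651e+00, -5.67078298e-02]), 'qvel': array([-6.21269631e-04,  6.09551883e-04,  6.92820155e-05,  8.03494941e-04,
       -5.63442808e-04,  1.08736230e-03]), 'effort': array([ 1.06167630e-03, -4.46457946e+01, -4.06444895e+01,  6.99332566e-02,
        2.96765403e-02, -1.54798827e-04]), 'ee_pos': array([182.80560407, 571.14583352, 221.54055344]), 'orientation': array([[-9.52400232e-01,  3.04849687e-01, -6.82469365e-04],
       [ 3.04850434e-01,  9.52398542e-01, -1.79711195e-03],
       [ 1.02133813e-04, -1.91962092e-03, -9.99998152e-01]]), 'wrist_force': array([0.42032751, 0.38261098, 0.75594473]), 'ft_torque': array([0.01003594, 0.0307142 , 0.01270746]), 'gripper_force': 0.0, 'opening': 87.7350171693458}
top 501.85399296238916 [[0.01, -0.99, 0.17, 451.39], [-1.0, -0.01, -0.02, 0.03], [0.02, -0.17, -0.99, 1001.02], [0.0, 0.0, 0.0, 1.0]]
scene 438.66707634572646 [[0.7, 0.39, -0.6, 1047.08], [0.71, -0.36, 0.6, -466.74], [0.01, -0.85, -0.53, 457.33], [0.0, 0.0, 0.0, 1.0]]
```

View pics/top0.png

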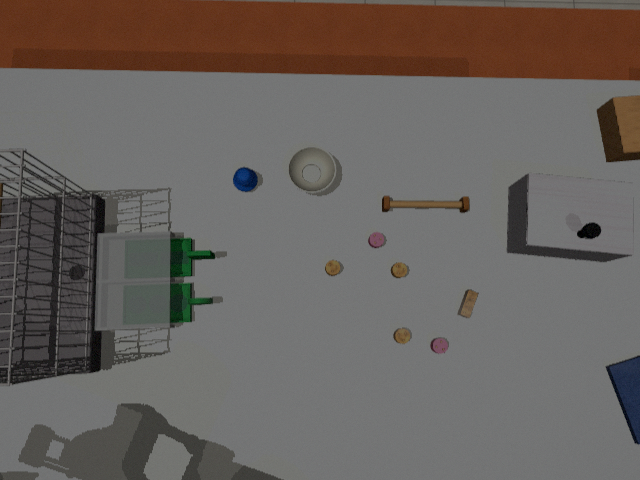

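View pics/scene0.png

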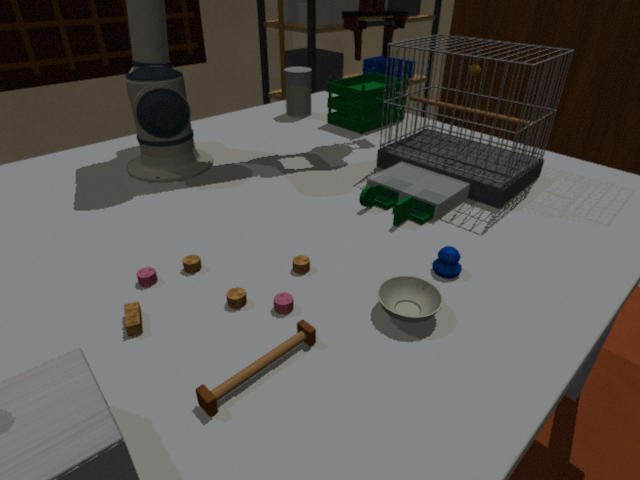

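```bash
cat > meas.py <<'E'
from h import *
def blobs(f,lo,hi,amin=30):
    hsv=cv2.cvtColor(f["color"],cv2.COLOR_BGR2HSV); m=cv2.inRange(hsv,lo,hi)
    m=cv2.morphologyEx(m,cv2.MORPH_CLOSE,np.ones((5,5)))
    n,l,st,c=cv2.connectedComponentsWithStats(m)
    return [(l==i,st[i],c[i]) for i in range(1,n) if st[i][4]>amin]
def cakes(f,h=20):
    W=pts(f); out=[]
    for m,st,c in blobs(f,(8,90,60),(25,255,255)):
        P=W[m]; P=P[np.isfinite(P[:,2])]
        if not len(P): continue
        top=P[P[:,2]>np.percentile(P[:,2],90)-6]
        a=ray(f,*c,h)
        r=cv2.minAreaRect(np.argwhere(m)[:,::-1].astype(np.float32))
        b=[ray(f,*q,h/2)[:2] for q in cv2.boxPoints(r)]
        L=[np.linalg.norm(b[0]-b[1]),np.linalg.norm(b[1]-b[2])]
        e=b[1]-b[0] if L[0]>L[1] else b[2]-b[1]
        out.append((c.round(1).tolist(),int(st[4]),"ray",a.round(1)[:2].tolist(),"depth",((np.nanmin(top,0)+np.nanmax(top,0))/2).round(1).tolist(),"L",np.round(L).tolist(),"ang",round(float(np.degrees(np.arctan2(e[1],e[0]))),1)))
    return out
E
python3 - <<'E'
from meas import *
for n in("top","scene"):
    f=dict(np.load(n+"0.npz")); print(n)
    for o in cakes(f): print(o)
    W=pts(f)
    for m,st,c in blobs(f,(45,100,20),(80,255,255)):
        P=W[m]; P=P[np.isfinite(P[:,2])]; print("green",st,c.round(),P.min(0).round(),P.max(0).round())
        for zl,zh in((8,16),(25,49),(49,56)):
            q=P[(P[:,2]>zl)&(P[:,2]<zh)]
            if len(q): print(zl,len(q),np.percentile(q,[2,50,98],axis=0).round(1).tolist())
f=dict(np.load("scene0.npz"))["color"]
cv2.imwrite("pics/c.png",cv2.resize(np.hstack([f[160:240,340:500],dict(np.load("top0.npz"))["color"][220:340,80:240][20:100]]),None,fx=2.5,fy=2.5,interpolation=2))
E
```

```text
top
([320.6, 38.1], 45349, 'ray', [1069.8, -31.7], 'depth', [1351.5, -66.5, -368.1], 'L', [172.0, 1402.0], 'ang', -89.8)
([628.3, 121.9], 1238, 'ray', [892.5, -679.6], 'depth', [871.1, -652.4, 61.5], 'L', [56.0, 127.0], 'ang', 174.2)
([425.9, 203.6], 606, 'ray', [709.3, -247.3], 'depth', [709.4, -246.2, 27.9], 'L', [25.0, 173.0], 'ang', -89.8)
([332.3, 267.6], 175, 'ray', [576.6, -58.3], 'depth', [576.6, -57.6, 21.1], 'L', [29.0, 29.0], 'ang', -161.6)
([399.1, 269.7], 176, 'ray', [574.0, -190.4], 'depth', [574.4, -189.9, 21.6], 'L', [28.0, 28.0], 'ang', 178.8)
([468.8, 302.7], 245, 'ray', [510.7, -326.1], 'depth', [510.1, -326.0, 21.2], 'L', [51.0, 19.0], 'ang', -20.6)
([401.8, 335.6], 179, 'ray', [445.8, -193.1], 'depth', [446.1, -193.6, 21.1], 'L', [27.0, 25.0], 'ang', -89.4)
green [170 238  45  39 970] [185. 257.] [557. 176.  -1.] [634. 265.  56.]
8 154 [[558.8, 190.7, 8.3], [592.9, 226.4, 12.5], [633.4, 259.2, 15.5]]
25 55 [[592.1, 176.7, 25.2], [593.6, 197.2, 37.0], [600.4, 222.2, 47.9]]
49 112 [[593.0, 177.3, 49.4], [597.2, 199.9, 52.9], [601.1, 222.0, 55.4]]
green [170 283  42
[... 1861 characters left out ...]
.0], 330, 'ray', [1009.1, -82.3], 'depth', [965.5, 310.2, -382.1], 'L', [56.0, 15.0], 'ang', 90.0)
green [ 327   68   81   66 3878] [366. 101.] [-1068.   384.  -493.] [ 432. 2306.  233.]
8 201 [[25.1, 543.3, 8.2], [141.7, 579.5, 12.2], [179.3, 767.6, 15.9]]
25 264 [[23.9, 542.9, 25.2], [154.7, 554.6, 30.1], [180.1, 766.9, 47.0]]
49 244 [[27.9, 545.0, 51.9], [83.9, 662.7, 54.6], [177.6, 765.3, 55.9]]
green [ 360  185   75   41 1552] [397. 204.] [432. 170.  -1.] [635. 306.  54.]
8 232 [[463.9, 174.4, 8.1], [579.4, 220.2, 11.2], [633.9, 280.7, 15.5]]
25 333 [[504.8, 170.9, 25.5], [594.7, 186.5, 37.2], [604.2, 218.1, 48.6]]
49 91 [[504.4, 174.2, 49.4], [597.2, 193.7, 51.3], [604.0, 217.8, 53.2]]
```

View pics/c.png

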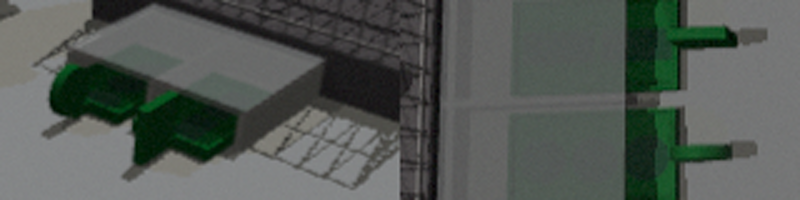

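Call:
step_arm:
  deltas: [0,-0.03,0,-8,1,0,-0.03,0,-8,1,0,-0.03,0,-8,1,0.01,-0.03,0,-8,1,0.02,-0.03,0,-8,1,0.025,-0.03,0,-8,1,0.025,-0.03,0,-8,1,0.03,-0.03,0,-8,1,0.03,-0.03,0,-8,1,0.03,-0.03,0,0,1]

```text
clock: 1.1
ee_pos: [353.7, 270.0, 222.4]
orientation: [[-0.001, 1.0, -0.0], [1.0, 0.001, -0.0], [-0.0, -0.0, -1.0]]
wrist_force: [0.9, 0.7, -1.2]
opening: 87.6
gripper_force: 0.0
```

Call:
step_arm:
  deltas: [0.03,-0.02,0,0,1,0.04,-0.02,0,0,1,0.04,-0.02,0,0,1,0.04,-0.02,0,0,1,0.02,-0.02,0,0,1,0.02,-0.02,0,0,1,0,0,0,0,1,0,0,0,0,1]

```text
clock: 1.9
ee_pos: [542.8, 151.2, 221.9]
orientation: [[-0.003, 1.0, -0.002], [1.0, 0.003, 0.0], [0.0, -0.002, -1.0]]
wrist_force: [-0.1, 0.2, -0.5]
opening: 87.9
gripper_force: 0.0
```

Run:
```python
from meas import *
f=grab("wrist"); cv2.imwrite("pics/w1.png",f["color"]); print(arm.sense()["ee_pos"],f["fx"],f["hand_eye"].round(2).tolist())
W=pts(f)
for m,st,c in blobs(f,(45,100,20),(80,255,255),200):
    P=W[m]; P=P[np.isfinite(P[:,2])]; q=P[(P[:,2]>46)&(P[:,2]<56)]
    if len(q)>10:
        print("green",st,len(q),np.percentile(q,[2,50,98],axis=0).round(1).tolist(), "slope dx/dy",np.polyfit(q[:,1],q[:,0],1).round(3))
```

```text
[542.45335813 151.8083975  222.26605329] 430.1717014068373 [[-0.0, -0.96, -0.27, 72.02], [1.0, -0.0, 0.0, 0.59], [-0.0, -0.27, 0.96, -162.35], [0.0, 0.0, 0.0, 1.0]]
green [ 339   73   93  108 3122] 702 [[593.4, 176.8, 50.6], [598.2, 199.8, 52.3], [602.7, 220.6, 53.7]] slope dx/dy [-5.00000e-02  6.08272e+02]
green [ 229   78   94  101 3316] 494 [[504.1, 181.0, 46.3], [508.7, 196.8, 50.9], [513.3, 210.7, 53.2]] slope dx/dy [-1.90000e-02  5.12497e+02]
```

View pics/w1.png

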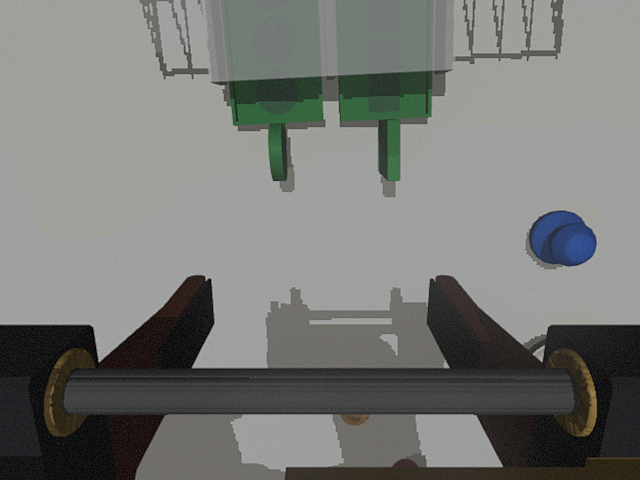

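Run:
```python
from meas import *
f=grab("wrist")
for p,h in (((210,82),38),((452,70),38),((233,125),12),((322,121.5),12),((342,122),12),((431,116),12)): print(p,ray(f,*p,h).round(1))
```

```text
(210, 82) [458.7 248.5  38. ]
(452, 70) [642.2 257.9  38. ]
(233, 125) [469.5 216.3  12. ]
(322, 121.5) [544.2 219.5  12. ]
(342, 122) [561.  219.2  12. ]
(431, 116) [635.2 224.3  12. ]
```

Call:
step_arm:
  deltas: [-0.034,0.045,-0.05,0,1,0,0,-0.05,0,1,0,0,-0.05,0,1,0,0,-0.04,0,1,0,0,-0.008,0,1,0,0,0,0,1]
  force: 25

```text
clock: 2.6
ee_pos: [519.1, 181.8, 40.8]
orientation: [[-0.006, 1.0, -0.002], [1.0, 0.006, -0.0], [-0.0, -0.002, -1.0]]
wrist_force: [0.6, 0.2, 0.4]
opening: 87.9
gripper_force: 0.0
```

Call:
step_arm:
  deltas: [-0.01,0.015,0,2.8,1,0,0,-0.018,0,1,0,0,0,0,1,0,0,0,0,1]

```text
clock: 3.0
ee_pos: [511.5, 196.7, 26.1]
orientation: [[-0.053, 0.999, 0.003], [0.999, 0.053, 0.001], [0.001, 0.003, -1.0]]
wrist_force: [-0.7, -1.1, 0.3]
opening: 88.0
gripper_force: 0.0
```

Call:
step_arm:
  deltas: [-0.003,0,-0.012,0,1,0,0,0,0,0,0,0,0,0,0,0,0,0,0,0,0,0,0,0,0,0,0,0,0,0,0,0,0,0,0,0,0,0,0,0]
  force: 20

```text
clock: 3.8
ee_pos: [507.4, 196.3, 11.5]
orientation: [[-0.053, 0.999, 0.0], [0.999, 0.053, -0.0], [-0.0, 0.0, -1.0]]
wrist_force: [-0.0, 0.2, -0.2]
opening: 35.4
gripper_force: 0.0
```

Call:
step_arm:
  deltas: [0,0,0,0,0,0,0,0,0,0,0,0,0,0,0,0,0,0,0,0,0,0,0,0,0,0,0,0,0,0]

```text
clock: 4.4
ee_pos: [507.4, 196.3, 11.5]
orientation: [[-0.053, 0.999, 0.0], [0.999, 0.053, -0.0], [-0.0, 0.0, -1.0]]
wrist_force: [0.3, 0.0, 0.4]
opening: 9.9
gripper_force: 20.0
```

Call:
step_arm:
  deltas: [0.0005,-0.01,0,0,0,0.0005,-0.01,0,0,0,0.0005,-0.01,0,0,0,0.0005,-0.01,0,0,0,0.0005,-0.01,0,0,0,0.0005,-0.01,0,0,0,0.0005,-0.01,0,0,0,0.0005,-0.01,0,0,0,0.0002,-0.004,0,0,0,0,0,0,0,0]

```text
clock: 5.4
ee_pos: [511.7, 111.5, 11.5]
orientation: [[-0.052, 0.999, 0.0], [0.999, 0.052, -0.0], [-0.0, 0.0, -1.0]]
wrist_force: [0.5, -0.9, 0.1]
opening: 10.1
gripper_force: 20.0
```

Call:
step_arm:
  deltas: [0,0,0,0,0.6,0,0,0,0,0.6,0,0,0,0,0.6,0,0,0.03,0,0.6,0,0,0.03,0,0.6,0.02,0.03,0,0,0.6,0.03,0.03,0,0,0.6,0.036,0.028,0,0,0.6,0,0,0,0,0.6]

```text
clock: 6.3
ee_pos: [599.1, 203.3, 67.6]
orientation: [[-0.056, 0.998, -0.004], [0.998, 0.056, -0.0], [-0.0, -0.004, -1.0]]
wrist_force: [-0.7, -0.7, -0.8]
opening: 52.8
gripper_force: 0.0
```

Call:
step_arm:
  deltas: [0,0,0,0,0.6,0,0,-0.03,0,0.6,0,0,-0.03,0,0.4,0,0,0,0,0,0,0,0,0,0,0,0,0,0,0,0,0,0,0,0,0,0,0,0,0,0,0,0,0,0,0,0,0,0,0]
  force: 20

```text
clock: 7.3
ee_pos: [598.4, 200.4, 13.5]
orientation: [[-0.053, 0.999, 0.002], [0.999, 0.053, 0.0], [0.0, 0.002, -1.0]]
wrist_force: [-1.5, -0.9, 6.6]
opening: 9.9
gripper_force: 20.0
```

Call:
step_arm:
  deltas: [0.0005,-0.01,0,0,0,0.0005,-0.01,0,0,0,0.0005,-0.01,0,0,0,0.0005,-0.01,0,0,0,0.0005,-0.01,0,0,0,0.0005,-0.01,0,0,0,0.0005,-0.01,0,0,0,0.0005,-0.01,0,0,0,0.0002,-0.004,0,0,0,0,0,0,0,0]

```text
clock: 8.3
ee_pos: [603.1, 116.4, 13.6]
orientation: [[-0.053, 0.999, 0.003], [0.999, 0.053, 0.001], [0.001, 0.004, -1.0]]
wrist_force: [-0.2, 0.7, 5.8]
opening: 9.9
gripper_force: 20.0
```

Call:
step_arm:
  deltas: [0,0,0,0,0.6,0,0,0,0,0.6,0,0,0,0,0.6,0,0,0.04,0,0.6,0,0,0.05,0,0.8,0,-0.04,0.01,0,0.8,0,-0.045,0,0,0.8,0,-0.045,0,0,0.8,0,0,0,0,0.8,0,0,0,0,0.8]

```text
clock: 9.3
ee_pos: [601.5, -14.5, 111.0]
orientation: [[-0.051, 0.999, -0.001], [0.999, 0.051, 0.0], [0.0, -0.001, -1.0]]
wrist_force: [0.3, -0.5, 0.5]
opening: 70.1
gripper_force: 0.0
```

Run:
```python
from meas import *
print(arm.sense()["ee_pos"])
f=grab("top"); cv2.imwrite("pics/top1.png",f["color"])
for o in cakes(f): print(o)
W=pts(f)
for m,st,c in blobs(f,(45,100,20),(80,255,255)):
    P=W[m]; P=P[np.isfinite(P[:,2])]
    for zl,zh in((8,16),(49,56)):
        q=P[(P[:,2]>zl)&(P[:,2]<zh)]
        if len(q): print("green",zl,len(q),np.percentile(q,[2,50,98],axis=0).round(1).tolist())
```

```text
[601.53028482 -14.49565584 111.00692205]
([320.6, 38.1], 45336, 'ray', [1069.8, -31.7], 'depth', [1352.1, -67.0, -368.6], 'L', [172.0, 1402.0], 'ang', -89.8)
([628.2, 122.0], 1256, 'ray', [892.3, -679.4], 'depth', [871.5, -651.4, 61.4], 'L', [62.0, 127.0], 'ang', 178.4)
([426.2, 203.6], 608, 'ray', [709.2, -248.0], 'depth', [709.6, -245.7, 28.8], 'L', [25.0, 173.0], 'ang', -89.9)
([336.5, 266.8], 55, 'ray', [578.2, -66.6], 'depth', [577.6, -66.5, 20.9], 'L', [10.0, 24.0], 'ang', -174.3)
([398.7, 269.8], 184, 'ray', [573.8, -189.6], 'depth', [574.4, -189.8, 21.8], 'L', [30.0, 28.0], 'ang', -89.3)
([468.7, 302.7], 248, 'ray', [510.6, -326.0], 'depth', [510.2, -326.4, 21.2], 'L', [51.0, 20.0], 'ang', -20.6)
([402.1, 335.9], 169, 'ray', [445.3, -193.7], 'depth', [445.2, -193.4, 21.6], 'L', [27.0, 27.0], 'ang', -89.4)
green 8 273 [[559.1, 117.8, 8.1], [587.5, 184.7, 12.0], [637.1, 259.8, 15.7]]
green 49 104 [[597.9, 93.4, 49.9], [602.2, 117.3, 52.8], [606.2, 137.1, 55.8]]
green 8 247 [[467.6, 133.1, 8.1], [495.1, 177.6, 12.2], [546.3, 252.2, 15.4]]
green 49 49 [[507.2, 103.9, 49.4], [511.0, 113.3, 51.7], [514.8, 124.6, 54.7]]
```

View pics/top1.png

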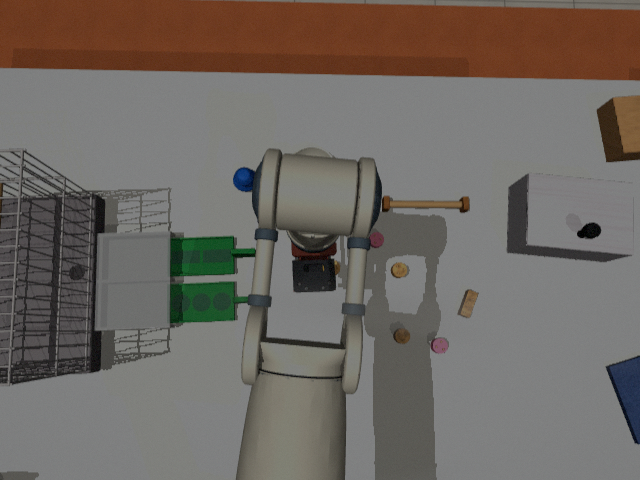

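Call:
step_arm:
  deltas: [-0.0245,-0.045,0,0,0.65,0,0,-0.04,0,0.65,0,0,-0.04,0,0.65,0,0,-0.026,0,0.65,0,0,0,0,0.65,0,0,0,0,0.2,0,0,0,0,0.2,0,0,0,0,0.2,0,0,0,0,0.2,0,0,0,0,0.2]
  force: 6

```text
clock: 10.35
ee_pos: [578.2, -57.4, 6.1]
orientation: [[-0.053, 0.999, 0.001], [0.999, 0.053, 0.0], [0.0, 0.001, -1.0]]
wrist_force: [0.6, 0.3, 2.3]
opening: 29.8
gripper_force: 6.0
```

Call:
step_arm:
  deltas: [0,0,0,0,0.2,0,0,0,0,0.2]

```text
clock: 10.55
ee_pos: [578.2, -57.4, 6.0]
orientation: [[-0.053, 0.999, 0.001], [0.999, 0.053, 0.0], [0.0, 0.001, -1.0]]
wrist_force: [-0.0, 2.0, 2.8]
opening: 29.4
gripper_force: 6.0
```

Call:
step_arm:
  deltas: [0,0,0.035,0,0.2,0,0,0.04,0,0.2,-0.009,0.0364,0,0,0.2,-0.009,0.0364,0,0,0.2,-0.009,0.0364,0,0,0.2,-0.009,0.0364,0,0,0.2,-0.009,0.0364,0,0,0.2,-0.009,0.0364,0,0,0.2,-0.009,0.0364,0,0,0.2,-0.0094,0.0364,0,0,0.2]

```text
clock: 11.55
ee_pos: [504.9, 234.6, 80.1]
orientation: [[-0.053, 0.999, -0.0], [0.999, 0.053, -0.001], [-0.001, -0.0, -1.0]]
wrist_force: [0.2, 0.6, -0.3]
opening: 29.6
gripper_force: 6.0
```

Call:
step_arm:
  deltas: [0,0,0,0,0.2,0,0,0,0,0.2,0,0,0,0,0.2]

```text
clock: 11.85
ee_pos: [505.7, 232.6, 80.2]
orientation: [[-0.052, 0.999, -0.0], [0.999, 0.052, -0.001], [-0.001, -0.0, -1.0]]
wrist_force: [-0.2, -0.5, 0.7]
opening: 29.9
gripper_force: 6.0
```

Call:
step_arm:
  deltas: [0,0,-0.04,0,0.2,0,0,-0.02,0,0.2,0,0,-0.01,0,0.2,0,0,0,0,0.2,0,0,0,0,0.42,0,0,0,0,0.42,0,0,0,0,0.42,0,0,0.03,0,0.42,0,0,0.04,0,0.65,0,-0.03,0.03,0,0.65]

```text
clock: 12.85
ee_pos: [505.7, 205.7, 113.4]
orientation: [[-0.057, 0.998, 0.002], [0.998, 0.057, 0.002], [0.002, 0.002, -1.0]]
wrist_force: [1.2, -0.8, 0.7]
opening: 49.6
gripper_force: 0.0
```

Call:
step_arm:
  deltas: [0,-0.045,0,0,0.65,0,-0.045,0,0,0.65,0,-0.045,0,0,0.65,0,-0.045,0,0,0.65,0,-0.04,0,0,0.65,0,0,0,0,0.65]

```text
clock: 13.45
ee_pos: [505.6, -20.6, 111.3]
orientation: [[-0.048, 0.999, 0.001], [0.999, 0.048, -0.002], [-0.002, 0.001, -1.0]]
wrist_force: [0.3, 0.2, -0.8]
opening: 57.2
gripper_force: 0.0
```

```bash
cat > look.py <<'E'
import sys
from meas import *
n=sys.argv[1]
print(arm.sense()["ee_pos"].round(1))
f=grab(n)
if len(sys.argv)>2: cv2.imwrite("pics/"+sys.argv[2],f["color"])
for o in cakes(f):
    if abs(o[6+0][2]-20)<25 and o[6][0]<700: print(o)
E
sed -i 's/o\[6+0\]\[2\]/o[5][2]/; s/o\[6\]\[0\]/o[5][0]/' look.py; python3 look.py wrist w2.png; python3 look.py top
```

```text
[505.6 -20.6 111.3]
[505.6 -18.4 111.2]
([399.5, 269.4], 163, 'ray', [574.6, -191.1], 'depth', [574.3, -191.3, 21.2], 'L', [26.0, 26.0], 'ang', 178.8)
([468.7, 302.8], 252, 'ray', [510.5, -325.9], 'depth', [510.1, -326.1, 21.5], 'L', [51.0, 20.0], 'ang', -20.6)
([182.3, 302.0], 189, 'ray', [505.8, 232.2], 'depth', [505.6, 231.3, 24.8], 'L', [27.0, 27.0], 'ang', -89.3)
([401.8, 335.6], 182, 'ray', [446.0, -193.1], 'depth', [446.1, -193.5, 21.5], 'L', [27.0, 25.0], 'ang', -89.4)
```

View pics/w2.png

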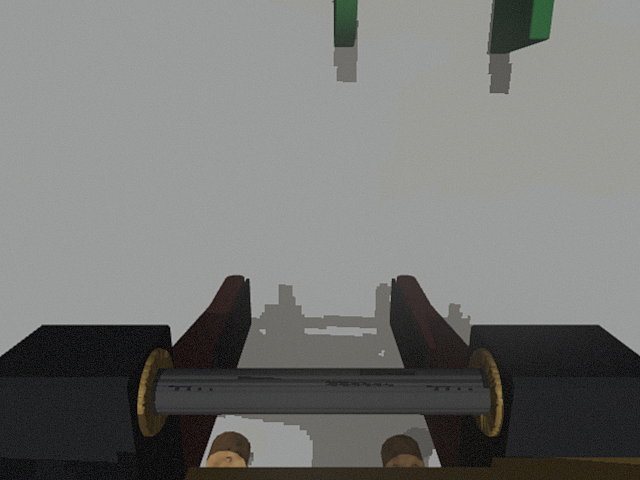

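Call:
step_arm:
  deltas: [0.017,-0.043,0,0,0.65,0.017,-0.043,0,0,0.65,0.017,-0.043,0,0,0.65,0.018,-0.044,0,0,0.65,0,0,-0.045,0,0.65,0,0,-0.04,0,0.65,0,0,-0.02,0,0.65,0,0,0,0,0.65,0,0,0,0,0.2,0,0,0,0,0.2]
  force: 6

```text
clock: 14.55
ee_pos: [575.2, -188.3, 6.1]
orientation: [[-0.055, 0.998, 0.001], [0.998, 0.055, -0.0], [-0.0, 0.001, -1.0]]
wrist_force: [0.3, -0.7, 0.4]
opening: 44.7
gripper_force: 0.0
```

Call:
step_arm:
  deltas: [0,0,0,0,0.2,0,0,0,0,0.2,0,0,0,0,0.2,0,0,0,0,0.2,0,0,0,0,0.2]

```text
clock: 15.05
ee_pos: [574.9, -189.2, 6.1]
orientation: [[-0.053, 0.999, 0.001], [0.999, 0.053, 0.0], [0.0, 0.001, -1.0]]
wrist_force: [0.4, 1.7, 2.6]
opening: 30.0
gripper_force: 6.0
```

Call:
step_arm:
  deltas: [0,0,0.04,0,0.2,-0.0067,0.027,0.035,0,0.2,-0.0076,0.045,0,0,0.2,-0.0076,0.045,0,0,0.2,-0.0076,0.045,0,0,0.2,-0.0076,0.045,0,0,0.2,-0.0076,0.045,0,0,0.2,-0.0076,0.045,0,0,0.2,-0.0076,0.045,0,0,0.2,-0.0073,0.045,0,0,0.2]

```text
clock: 16.05
ee_pos: [506.6, 198.9, 80.3]
orientation: [[-0.053, 0.999, 0.0], [0.999, 0.053, -0.001], [-0.001, 0.0, -1.0]]
wrist_force: [1.2, -0.2, 0.2]
opening: 29.8
gripper_force: 6.0
```

Call:
step_arm:
  deltas: [0,0,0,0,0.2,0,0,0,0,0.2,0,0,0,0,0.2]

```text
clock: 16.35
ee_pos: [507.4, 196.5, 80.2]
orientation: [[-0.052, 0.999, -0.0], [0.999, 0.052, -0.001], [-0.001, -0.0, -1.0]]
wrist_force: [0.1, -0.1, 0.5]
opening: 29.8
gripper_force: 6.0
```

Call:
step_arm:
  deltas: [0,0,-0.04,0,0.2,0,0,-0.02,0,0.2,0,0,-0.01,0,0.2,0,0,0,0,0.2,0,0,0,0,0.42,0,0,0,0,0.42,0,0,0,0,0.42,0,0,0.03,0,0.42,0,0,0.04,0,0.65,0,-0.03,0.03,0,0.65]

```text
clock: 17.35
ee_pos: [507.6, 169.7, 113.4]
orientation: [[-0.057, 0.998, 0.003], [0.998, 0.057, 0.002], [0.002, 0.003, -1.0]]
wrist_force: [0.3, -1.1, 0.1]
opening: 49.4
gripper_force: 0.0
```

Call:
step_arm:
  deltas: [-0.01,-0.045,0,0,0.65,-0.01,-0.045,0,0,0.65,-0.01,-0.045,0,0,0.65,-0.01,-0.045,0,0,0.65,-0.011,-0.045,0,0,0.65,-0.01,-0.045,0,0,0.65,0,0,0,0,0.65,0,0,0,0,0.65]

```text
clock: 18.15
ee_pos: [446.4, -103.0, 111.1]
orientation: [[-0.051, 0.999, 0.001], [0.999, 0.051, 0.0], [0.0, 0.001, -1.0]]
wrist_force: [0.5, -0.1, -0.4]
opening: 57.3
gripper_force: 0.0
```

```bash
python3 look.py top
```

```text
[ 446.4 -103.   111.1]
([471.1, 295.0], 87, 'ray', [525.8, -331.4], 'depth', [524.8, -332.0, 20.6], 'L', [22.0, 19.0], 'ang', -20.6)
([192.0, 301.7], 394, 'ray', [506.6, 213.6], 'depth', [506.9, 212.8, 25.9], 'L', [66.0, 29.0], 'ang', -89.3)
```

```bash
python3 look.py scene
```

```text
[ 446.6 -102.1  111. ]
([371.8, 196.3], 174, 'ray', [503.1, 213.7], 'depth', [507.3, 209.9, 21.2], 'L', [77.0, 48.0], 'ang', 91.9)
([190.4, 259.5], 135, 'ray', [446.1, -197.5], 'depth', [446.3, -197.1, 20.6], 'L', [31.0, 28.0], 'ang', 151.0)
([131.6, 316.6], 385, 'ray', [515.7, -331.2], 'depth', [510.4, -329.3, 19.4], 'L', [21.0, 73.0], 'ang', -22.1)
```

Call:
step_arm:
  deltas: [0,-0.046,0,0,0.65,0,-0.046,0,0,0.65,0,0,-0.045,0,0.65,0,0,-0.04,0,0.65,0,0,-0.02,0,0.65,0,0,0,0,0.65,0,0,0,0,0.2,0,0,0,0,0.2,0,0,0,0,0.2,0,0,0,0,0.2]
  force: 6

```text
clock: 19.25
ee_pos: [446.8, -194.4, 6.3]
orientation: [[-0.054, 0.999, 0.001], [0.999, 0.054, -0.001], [-0.001, 0.001, -1.0]]
wrist_force: [0.3, 1.2, 2.6]
opening: 29.6
gripper_force: 6.0
```

Call:
step_arm:
  deltas: [0,0,0,0,0.2,0,0,0,0,0.2,0,0,0,0,0.2]

```text
clock: 19.55
ee_pos: [446.8, -194.4, 6.3]
orientation: [[-0.053, 0.999, 0.001], [0.999, 0.053, -0.0], [-0.0, 0.001, -1.0]]
wrist_force: [1.2, 1.9, 5.5]
opening: 30.0
gripper_force: 6.0
```

Call:
step_arm:
  deltas: [0,0,0.04,0,0.2,0.007,0.0324,0.035,0,0.2,0.007,0.04,0,0,0.2,0.007,0.04,0,0,0.2,0.007,0.04,0,0,0.2,0.007,0.04,0,0,0.2,0.007,0.04,0,0,0.2,0.007,0.04,0,0,0.2,0.007,0.04,0,0,0.2,0.007,0.04,0,0,0.2]

```text
clock: 20.55
ee_pos: [509.1, 159.3, 79.9]
orientation: [[-0.053, 0.999, -0.001], [0.999, 0.053, -0.001], [-0.001, -0.001, -1.0]]
wrist_force: [-0.1, 0.0, -0.7]
opening: 29.7
gripper_force: 6.0
```

Call:
step_arm:
  deltas: [0,0,0,0,0.2,0,0,0,0,0.2,0,0,0,0,0.2]

```text
clock: 20.85
ee_pos: [509.0, 156.9, 80.0]
orientation: [[-0.052, 0.999, -0.001], [0.999, 0.052, -0.001], [-0.001, -0.001, -1.0]]
wrist_force: [0.1, 0.1, -0.7]
opening: 29.8
gripper_force: 6.0
```

```bash
python3 look.py scene; python3 look.py top
```

```text
[509.  156.9  80. ]
([371.6, 196.2], 153, 'ray', [502.5, 213.5], 'depth', [507.1, 210.5, 21.8], 'L', [74.0, 42.0], 'ang', 91.9)
([131.8, 314.4], 342, 'ray', [511.4, -329.0], 'depth', [510.3, -328.9, 20.6], 'L', [64.0, 23.0], 'ang', 156.8)
[509.1 156.7  80.2]
([468.8, 302.5], 244, 'ray', [511.1, -326.2], 'depth', [510.1, -325.7, 21.6], 'L', [51.0, 20.0], 'ang', -20.6)
```

Call:
step_arm:
  deltas: [0,0.001,-0.04,0,0.2,0,0,-0.02,0,0.2,0,0,-0.01,0,0.2,0,0,0,0,0.2,0,0,0,0,0.42,0,0,0,0,0.42,0,0,0,0,0.42,0,0,0.03,0,0.42,0,0,0.04,0,0.65,0,-0.03,0.03,0,0.65]

```text
clock: 21.95
ee_pos: [509.7, 131.0, 113.3]
orientation: [[-0.057, 0.998, 0.002], [0.998, 0.057, 0.002], [0.002, 0.003, -1.0]]
wrist_force: [1.2, -0.5, 0.3]
opening: 49.4
gripper_force: 0.0
```

Call:
step_arm:
  deltas: [0,-0.045,0,0,0.65,0,-0.045,0,0,0.65,0,-0.045,0,0,0.65,0,-0.045,0,0,0.65,0,-0.045,0,0,0.65,0,-0.045,0,0,0.65,0,0,0,0,0.65,0,0,0,0,0.65]

```text
clock: 22.75
ee_pos: [509.3, -141.6, 110.9]
orientation: [[-0.051, 0.999, 0.001], [0.999, 0.051, 0.0], [0.0, 0.001, -1.0]]
wrist_force: [0.2, 1.4, -0.2]
opening: 57.1
gripper_force: 0.0
```

```bash
python3 look.py scene; python3 look.py top top2.png
```

```text
[ 509.3 -141.6  110.9]
([366.6, 198.9], 258, 'ray', [503.7, 195.6], 'depth', [508.0, 184.9, 28.6], 'L', [111.0, 46.0], 'ang', 91.9)
([131.8, 317.4], 412, 'ray', [517.5, -331.7], 'depth', [508.6, -329.2, 19.4], 'L', [23.0, 76.0], 'ang', -23.0)
[ 509.4 -140.6  110.9]
([201.3, 301.4], 595, 'ray', [507.4, 195.7], 'depth', [507.0, 195.2, 24.9], 'L', [102.0, 30.0], 'ang', -86.5)
```

View pics/top2.png

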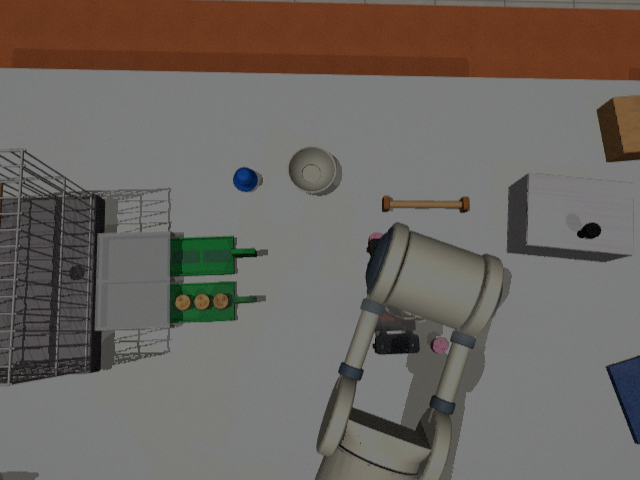

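Call:
step_arm:
  deltas: [0,-0.027,0,8.2,0.6,0,-0.027,0,8.2,0.6,0,-0.027,0,8.2,0.6,0,-0.027,0,8.2,0.6,0,-0.027,0,8.2,0.6,0,-0.027,0,8.2,0.6,0,-0.025,0,8.2,0.6,0,0,0,8.1,0.6,0,0,0,0,0.6,0,0,0,0,0.6]

```text
clock: 23.85
ee_pos: [510.0, -326.5, 110.6]
orientation: [[-0.93, 0.367, 0.0], [0.367, 0.93, 0.0], [-0.0, 0.0, -1.0]]
wrist_force: [-0.6, 0.6, 0.5]
opening: 52.5
gripper_force: 0.0
```

```bash
python3 look.py scene
```

```text
[ 510.  -326.5  110.6]
([366.2, 199.1], 244, 'ray', [503.5, 194.5], 'depth', [507.7, 185.0, 29.1], 'L', [113.0, 42.0], 'ang', 94.1)
([131.4, 314.3], 334, 'ray', [510.7, -329.2], 'depth', [509.0, -328.9, 19.3], 'L', [64.0, 23.0], 'ang', 156.8)
```

Still there. Descend and grip.

Call:
step_arm:
  deltas: [0,-0.001,-0.045,0,0.6,0,0,-0.04,0,0.6,0,0,-0.02,0,0.6,0,0,0,0,0.6,0,0,0,0,0.1,0,0,0,0,0.1,0,0,0,0,0.1,0,0,0,0,0.1,0,0,0,0,0.1,0,0,0,0,0.1]
  force: 6

```text
clock: 24.9
ee_pos: [509.5, -329.1, 6.1]
orientation: [[-0.931, 0.366, 0.001], [0.366, 0.931, -0.0], [-0.001, -0.0, -1.0]]
wrist_force: [0.4, 0.9, 2.4]
opening: 20.1
gripper_force: 6.0
```

Call:
step_arm:
  deltas: [0,0,0,0,0.1,0,0,0,0,0.1,0,0,0,0,0.1]

```text
clock: 25.2
ee_pos: [509.5, -329.1, 6.0]
orientation: [[-0.931, 0.366, 0.001], [0.366, 0.931, -0.0], [-0.001, -0.0, -1.0]]
wrist_force: [-1.3, 1.3, 5.6]
opening: 19.7
gripper_force: 6.0
```

Call:
step_arm:
  deltas: [0,0,0.04,0,0.1,0,0,0.04,0,0.1,0.01,0.04,0,-8.2,0.1,0.01,0.04,0,-8.2,0.1,0.01,0.04,0,-8.2,0.1,0.01,0.04,0,-8.2,0.1,0.01,0.04,0,-8.2,0.1,0.01,0.04,0,-8.2,0.1,0.01,0.04,0,-8.2,0.1,0.01,0.04,0,-8.1,0.1]

```text
clock: 26.2
ee_pos: [589.1, -7.5, 84.7]
orientation: [[-0.047, 0.999, -0.001], [0.999, 0.047, -0.0], [-0.0, -0.001, -1.0]]
wrist_force: [0.6, -0.5, -0.4]
opening: 19.9
gripper_force: 6.0
```

Call:
step_arm:
  deltas: [0.009,0.042,0,0,0.1,0,0.042,0,0,0.1,0,0.042,0,0,0.1,0,0.042,0,0,0.1,0,0.041,0,0,0.1,0,0,0,0,0.1,0,0,0,0,0.1,0,0,0,0,0.1]

```text
clock: 27.0
ee_pos: [598.2, 198.8, 84.9]
orientation: [[-0.052, 0.999, -0.001], [0.999, 0.052, -0.001], [-0.001, -0.001, -1.0]]
wrist_force: [-0.7, 0.4, -0.0]
opening: 19.9
gripper_force: 6.0
```

```bash
python3 look.py wrist w3.png
```

```text
[598.2 198.8  84.9]
([152.3, 184.8], 2980, 'ray', [507.9, 230.9], 'depth', [506.9, 230.0, 22.0], 'L', [36.0, 31.0], 'ang', 20.6)
```

View pics/w3.png

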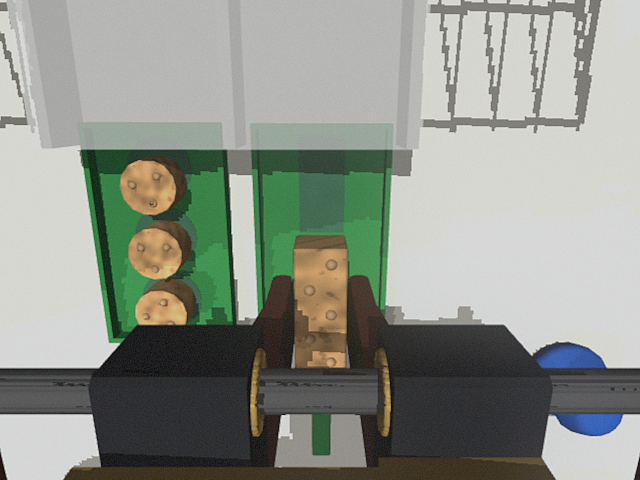

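Call:
step_arm:
  deltas: [0,0,-0.04,0,0.1,0,0,-0.025,0,0.1,0,0,-0.01,0,0.1,0,0,0,0,0.1,0,0,0,0,0.32,0,0,0,0,0.32,0,0,0,0,0.32,0,0,0.03,0,0.32,0,0,0.04,0,0.5,0,-0.03,0.03,0,0.5]

```text
clock: 28.05
ee_pos: [598.6, 172.6, 113.5]
orientation: [[-0.057, 0.998, 0.003], [0.998, 0.057, 0.002], [0.002, 0.003, -1.0]]
wrist_force: [1.1, -0.3, 0.3]
opening: 41.0
gripper_force: 0.0
```

Call:
step_arm:
  deltas: [0,-0.04,0,0,0.5,0,-0.04,0,0,0.5,0,-0.03,0,0,0.5,0,0,0,0,0.5,0,0,0,0,0.5]

```text
clock: 28.55
ee_pos: [598.5, 59.8, 111.2]
orientation: [[-0.052, 0.999, 0.001], [0.999, 0.052, 0.001], [0.001, 0.001, -1.0]]
wrist_force: [0.3, -0.0, 0.7]
opening: 44.1
gripper_force: 0.0
```

```bash
python3 look.py wrist w4.png;python3 - <<'E'
from meas import *
f=grab("top");W=pts(f)
for m,st,c in blobs(f,(45,100,20),(80,255,255)):
    P=W[m]; P=P[np.isfinite(P[:,2])]; q=P[(P[:,2]>49)&(P[:,2]<56)]
    if len(q): print("handle",len(q),np.percentile(q,[2,50,98],axis=0).round(1).tolist())
E
```

```text
[598.5  59.8 111.2]
([161.1, 6.3], 574, 'ray', [508.0, 183.7], 'depth', [508.9, 182.6, 22.3], 'L', [26.0, 8.0], 'ang', 3.0)
([333.0, 18.8], 1437, 'ray', [599.9, 182.4], 'depth', [599.9, 181.8, 22.6], 'L', [20.0, 21.0], 'ang', -85.9)
([167.0, 58.4], 2630, 'ray', [510.0, 157.9], 'depth', [510.4, 157.4, 22.3], 'L', [31.0, 32.0], 'ang', -42.0)
handle 43 [[597.8, 121.8, 49.7], [601.9, 129.6, 52.6], [606.0, 137.2, 54.9]]
handle 52 [[507.0, 100.2, 49.6], [510.9, 111.4, 51.6], [514.8, 122.8, 55.4]]
```

View pics/w4.png

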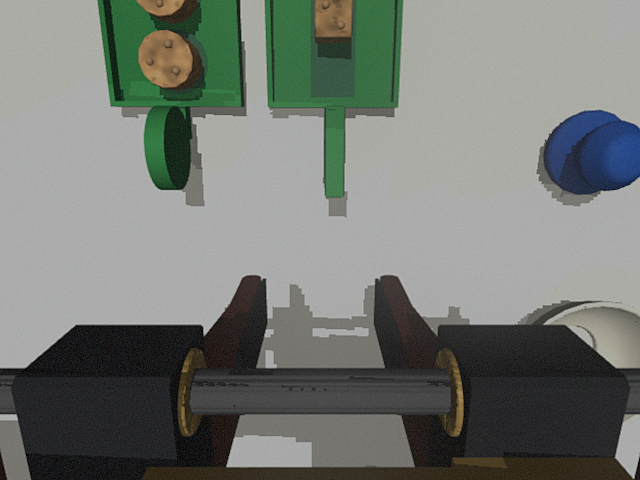

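Call:
step_arm:
  deltas: [0.002,0.03,0,0,0.5,0.002,0.026,0,0,0.5,0,0,-0.04,0,0.5,0,0,-0.04,0,0.5,0,0,-0.015,0,0.5,0,0,0,0,0,0,0,0,0,0,0,0,0,0,0,0,0,0,0,0,0,0,0,0,0]
  force: 15

```text
clock: 29.65
ee_pos: [603.3, 116.0, 17.4]
orientation: [[-0.053, 0.999, 0.003], [0.999, 0.053, 0.0], [0.0, 0.003, -1.0]]
wrist_force: [0.4, -0.8, 4.2]
opening: 9.8
gripper_force: 15.0
```

Call:
step_arm:
  deltas: [0,0,0,0,0,0,0,0,0,0,0,0,0,0,0]

```text
clock: 29.95
ee_pos: [603.3, 116.0, 17.4]
orientation: [[-0.053, 0.999, 0.003], [0.999, 0.053, 0.0], [0.0, 0.003, -1.0]]
wrist_force: [-0.7, -0.7, 4.9]
opening: 9.8
gripper_force: 15.0
```

Call:
step_arm:
  deltas: [-0.0006,0.012,0,0,0,-0.0006,0.012,0,0,0,-0.0006,0.012,0,0,0,-0.0006,0.012,0,0,0,-0.0006,0.012,0,0,0,-0.0006,0.012,0,0,0,-0.0006,0.012,0,0,0,-0.0006,0.012,0,0,0,-0.0004,0.008,0,0,0,0,0,0,0,0]

```text
clock: 30.95
ee_pos: [597.9, 220.6, 17.4]
orientation: [[-0.054, 0.999, 0.003], [0.999, 0.054, 0.0], [0.0, 0.003, -1.0]]
wrist_force: [-0.1, -0.1, 6.4]
opening: 9.7
gripper_force: 15.0
```

Call:
step_arm:
  deltas: [-0.0002,0.004,0,0,0,-0.0002,0.004,0,0,0,-0.0001,0.002,0,0,0,0,0,0,0,0]

```text
clock: 31.35
ee_pos: [597.6, 229.3, 17.4]
orientation: [[-0.053, 0.999, 0.003], [0.999, 0.053, -0.001], [-0.001, 0.003, -1.0]]
wrist_force: [0.0, -4.1, 6.4]
opening: 9.9
gripper_force: 15.0
```

Call:
step_arm:
  deltas: [-0.0001,0.002,0,0,0,-0.0001,0.002,0,0,0,0,0,0,0,0]

```text
clock: 31.65
ee_pos: [597.5, 233.1, 17.4]
orientation: [[-0.053, 0.999, 0.003], [0.999, 0.053, -0.001], [-0.001, 0.003, -1.0]]
wrist_force: [0.9, -2.5, 6.3]
opening: 9.7
gripper_force: 15.0
```

Call:
step_arm:
  deltas: [-0.0001,0.002,0,0,0,0,0.002,0,0,0,0,0,0,0,0]

```text
clock: 31.95
ee_pos: [597.4, 234.7, 17.3]
orientation: [[-0.052, 0.999, 0.002], [0.999, 0.052, -0.005], [-0.005, 0.002, -1.0]]
wrist_force: [-0.8, -11.3, 8.6]
opening: 9.8
gripper_force: 15.0
```

Call:
step_arm:
  deltas: [0,-0.002,0,0,0,0,0,0,0,0.5,0,0,0,0,0.5,0,0,0,0,0.5,0,0,0,0,0.5,0,0,0.035,0,0.5,0,0,0.035,0,0.5,-0.028,-0.04,0,0,0.5,-0.028,-0.04,0,0,0.5,-0.03,-0.041,0,0,0.5]

```text
clock: 32.95
ee_pos: [509.9, 114.9, 85.4]
orientation: [[-0.054, 0.999, 0.0], [0.999, 0.054, -0.0], [-0.0, 0.0, -1.0]]
wrist_force: [0.2, -0.9, 0.3]
opening: 44.3
gripper_force: 0.0
```

Call:
step_arm:
  deltas: [0,0,0,0,0.5,0,0,0,0,0.5]

```text
clock: 33.15
ee_pos: [510.5, 115.2, 85.7]
orientation: [[-0.052, 0.999, 0.001], [0.999, 0.052, 0.001], [0.0, 0.001, -1.0]]
wrist_force: [0.4, -0.1, -0.2]
opening: 43.8
gripper_force: 0.0
```

```bash
python3 look.py wrist w5.png
```

```text
[510.5 115.2  85.7]
([322.7, 27.1], 3071, 'ray', [506.5, 228.8], 'depth', [506.3, 227.9, 22.6], 'L', [30.0, 28.0], 'ang', 3.0)
([322.4, 103.0], 2829, 'ray', [508.3, 193.6], 'depth', [508.4, 193.5, 23.6], 'L', [30.0, 31.0], 'ang', -40.0)
([321.9, 174.3], 2544, 'ray', [509.9, 157.5], 'depth', [510.0, 157.7, 22.3], 'L', [30.0, 31.0], 'ang', -41.3)
```

View pics/w5.png

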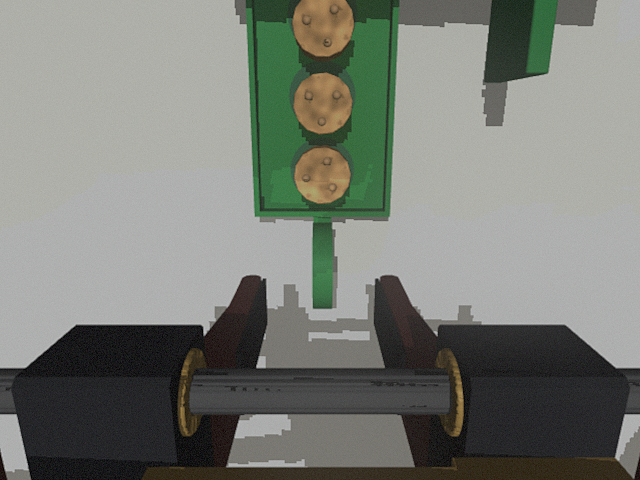

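Three rounds flat at (323,27), (322,103), (322,174); round handle between the fingers. Grip and push.

Call:
step_arm:
  deltas: [0.001,-0.003,-0.04,0,0.5,0,0,-0.032,0,0.5,0,0,0,0,0,0,0,0,0,0,0,0,0,0,0,0,0,0,0,0,0,0,0,0,0,0,0,0,0,0,0,0,0,0,0,0,0,0,0,0]
  force: 15

```text
clock: 34.2
ee_pos: [512.7, 112.9, 15.4]
orientation: [[-0.053, 0.999, 0.003], [0.999, 0.053, 0.001], [0.001, 0.003, -1.0]]
wrist_force: [-0.5, -0.2, 5.8]
opening: 10.4
gripper_force: 15.0
```

Call:
step_arm:
  deltas: [-0.0006,0.012,0,0,0,-0.0006,0.012,0,0,0,-0.0006,0.012,0,0,0,-0.0006,0.012,0,0,0,-0.0006,0.012,0,0,0,-0.0006,0.012,0,0,0,-0.0006,0.012,0,0,0,-0.0006,0.012,0,0,0,-0.0004,0.008,0,0,0,0,0,0,0,0]

```text
clock: 35.2
ee_pos: [507.5, 217.4, 15.4]
orientation: [[-0.054, 0.999, 0.003], [0.999, 0.054, 0.001], [0.001, 0.003, -1.0]]
wrist_force: [0.2, -0.3, 5.4]
opening: 9.9
gripper_force: 15.0
```

Call:
step_arm:
  deltas: [-0.0002,0.004,0,0,0,-0.0002,0.004,0,0,0,0,0,0,0,0]

```text
clock: 35.5
ee_pos: [507.3, 224.4, 15.4]
orientation: [[-0.053, 0.999, 0.003], [0.999, 0.053, -0.0], [-0.0, 0.003, -1.0]]
wrist_force: [0.6, -3.0, 5.8]
opening: 10.0
gripper_force: 15.0
```

Call:
step_arm:
  deltas: [-0.0002,0.003,0,0,0,-0.0001,0.002,0,0,0,0,0,0,0,0]

```text
clock: 35.8
ee_pos: [507.1, 229.1, 15.4]
orientation: [[-0.053, 0.999, 0.003], [0.999, 0.053, -0.001], [-0.001, 0.003, -1.0]]
wrist_force: [0.6, -4.1, 5.8]
opening: 10.2
gripper_force: 15.0
```

Call:
step_arm:
  deltas: [-0.0001,0.002,0,0,0,0,0,0,0,0]

```text
clock: 36.0
ee_pos: [507.0, 231.0, 15.4]
orientation: [[-0.053, 0.999, 0.003], [0.999, 0.053, -0.001], [-0.001, 0.003, -1.0]]
wrist_force: [-0.4, -4.3, 6.4]
opening: 10.3
gripper_force: 15.0
```

Call:
step_arm:
  deltas: [-0.0001,0.0015,0,0,0,0,0,0,0,0]

```text
clock: 36.2
ee_pos: [507.0, 231.3, 15.4]
orientation: [[-0.052, 0.999, 0.003], [0.999, 0.052, -0.003], [-0.003, 0.003, -1.0]]
wrist_force: [0.4, -8.5, 6.8]
opening: 10.0
gripper_force: 15.0
```

Stop reached. Release, retreat, verify.

Call:
step_arm:
  deltas: [0,-0.001,0,0,0,0,0,0,0,0.5,0,0,0,0,0.5,0,0,0,0,0.5,0,0,0,0,0.5,0,0,0.04,0,0.5,0,0,0.045,0,0.5,0,-0.03,0.045,0,0.5,-0.02,-0.045,0,0,0.5,-0.02,-0.045,0,0,0.5]

```text
clock: 37.2
ee_pos: [466.0, 113.8, 141.9]
orientation: [[-0.055, 0.998, 0.003], [0.998, 0.055, 0.0], [0.0, 0.003, -1.0]]
wrist_force: [-0.2, -0.5, 0.3]
opening: 44.0
gripper_force: 0.0
```

Call:
step_arm:
  deltas: [0,0,0,0,0.5,0,0,0,0,0.5]

```text
clock: 37.4
ee_pos: [465.6, 113.8, 140.3]
orientation: [[-0.051, 0.999, 0.001], [0.999, 0.051, 0.001], [0.0, 0.001, -1.0]]
wrist_force: [0.2, 0.1, -0.2]
opening: 43.9
gripper_force: 0.0
```

```bash
python3 look.py wrist w6.png; python3 look.py top
python3 - <<'E'
from meas import *
f=grab("wrist");W=pts(f)
for m,st,c in blobs(f,(45,100,20),(80,255,255)):
    P=W[m]; P=P[np.isfinite(P[:,2])]; q=P[(P[:,2]>46)&(P[:,2]<57)]
    if len(q)>9: print("handle",len(q),np.percentile(q,[2,50,98],axis=0).round(1).tolist())
E
```

```text
[465.6 113.8 140.3]
[465.8 114.6 140.2]
handle 1861 [[592.1, 210.8, 46.6], [596.7, 234.1, 52.1], [602.6, 252.6, 53.7]]
handle 1048 [[502.5, 214.5, 46.4], [507.5, 228.6, 50.8], [512.3, 243.4, 53.1]]
```

View pics/w6.png

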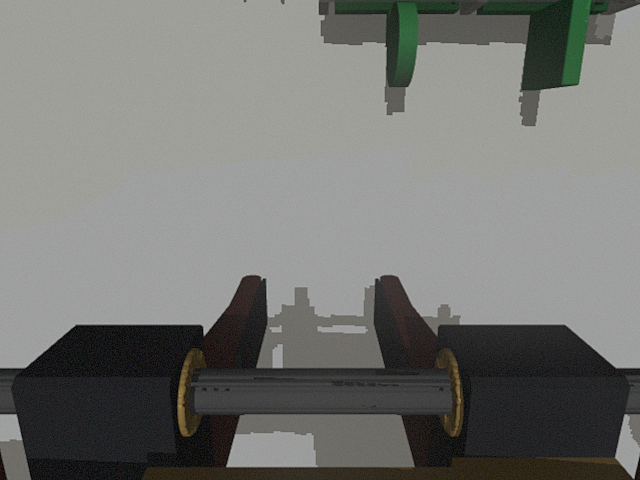

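Run:
```python
from h import *
f=grab("top")["color"][215:345,80:260]; g=grab("scene")["color"][150:230,330:490]
cv2.imwrite("pics/fin.png",np.hstack([cv2.resize(f,(540,390)),cv2.resize(g,None,fx=1.6,fy=390/80)[:, :256]])*1)
```

```text
(no output)
```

View pics/fin.png

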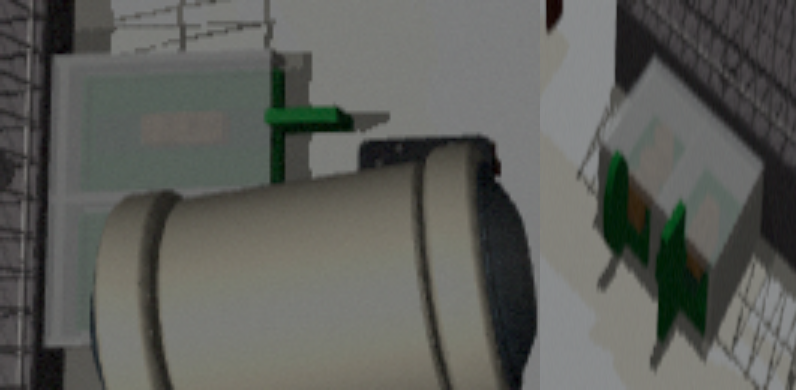

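The bar lies in its tray under the porch. Both handles are at the porch edge and the cakes show through the roof.

```bash
python3 -c "
from bench import arm
print(arm.hand_in())"
```

```text
the job is handed in; nothing more can be done
None
```

The job is handed in, with no verdict returned: the three round cakes went into the round-handled tray and the only bar present into the rectangular-handled one. Both trays were pushed to the back stop and released at about 37 s, and I never moved the arm near the dish, toy or perch.

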